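# Load the spatter jig and hold its guard at 60 degrees

### The arm

A 6-joint arm with a two-finger parallel gripper is mounted at the origin on the work surface. World frame = base frame: x ahead of the robot, y to its left, z up, the work surface at z = 0. Lengths are in m, angles in rad, forces in N, time in s.
With the tool pointing down it reaches from about 0.35 to 0.775 m from the base axis. Payload 7.3 kg.
Tool frame: the origin (TCP) lies between the finger pads; the fingertips stand 17 mm ahead of it and the grasp point (between the pads) lies 2 mm behind it; z points along the fingers, y is the line along which they close (so a half turn about z gives the same grasp; the last joint's range is limited). The gripper opens to 92 mm and grips with 3 to 60 N. Pads are 19 mm wide; open, the fingers measure 130 mm over their backs; the gripper's body (75 mm by 190 mm) begins 47 mm behind the grasp point.
Start: joints at [-1.427, 0.342, 1.524, -0, 1.275, -0.146], TCP at [0.15, -0.503, 0.244] pointing down, gripper open.
Joint ranges: [-2.53, 2.53], [-0.77, 2.02], [0.04, 2.7], [-1, 4.14], [0.28, 2.66], [-3.11, 3.11]. Speed limits (rad/s): [2.57, 2.57, 3.14, 3.14, 3.14, 3.14].

### API

Orientations are given as [roll, pitch, yaw] about the fixed x, y, z axes, in that order (R = Rz(yaw) Ry(pitch) Rx(roll)).
In Python, from cell import robot, optics gives the robot as it stands.
- The arm moves only by the tool play_rows, never from a script. Its argument "rows" is a list of rows, each a list of 7 numbers: the shift along the tool's x, y, z in cm, then the turn, a rotation vector about the tool's x, y, z in rad, then the opening, from 0 (shut) to 1 (fully open). In form: [[tx, ty, tz, wx, wy, wz, grip], ...]. A call has 1 to 20 rows; each row is the pose to reach, as a shift and turn from the pose commanded when the call began, along the tool's axes at that moment; what a row does not reach only later rows make up. A row lasts 1/10 s, in which the tool goes at most 50 mm and 8.59 degrees, less where a joint would pass 70% of its speed; a pose out of reach is approached as far as the arm can. A call with a gripper value outside its range is refused whole. The fingers move at their own pace and stop on an object; "squeeze" is the grip in N (left out, the last holds). Time passes only in rows, so rows that repeat a pose let the fingers close. It gives the time, the measured TCP pose, the force, the opening and the grip force at its end, in the units of the state.
- robot.observe(): the state, without advancing time (a new reading comes with each control period).
- optics.read_camera(name): name is "scene" or "top"; returns (picture, depth): 400x640x3 uint8, red, green, blue; 400x640 float32, m along the optical axis (not along the pixel's ray), 0 where there is no reading.
- optics.camera_model(name): a dict with "fx", "fy", "cx", "cy" (pixels), "origin" and "rotation" of the camera in the world. Camera axes: x right, y up, looking along -z (the intrinsics and any distortion apply to the point x, -y, -z); pixel columns grow to the right and rows downward; lengths in m; the calibration is good to about 2 mm. A picture is of the moment at which its call begins. camera_model takes no time and is no camera call.
- robot.hand_in(): hands the job in; it is judged then, once.
The state is a dict: "time": time; "qpos": joint angles; "qvel": joint speeds; "joint_efforts": joint torques, N m; "tool_pos": TCP position; "tool_rot": TCP orientation; "contact_force": force on the tool from outside, world axes, zero at the start; "torque": the same for the moment, N m; "opening": finger opening in m; "grip_force": force on a finger pad.
Only numpy, scipy, OpenCV 4.12 (cv2) and the standard library are available. Lean on these libraries where they do the work, as an engineer would, in place of code of your own. Each camera call takes 0.05 s, during which the arm holds its last target. There are 200 camera calls.

### The job

Put the two sheep baubles upright into the two round pockets of the wooden spatter jig, one at a time and one in each, while its guard stands tipped back, and let go of them. Then bring the white guard forward by its steel bar until it stands open at 60 degrees from its level, shut position, so that the painter can spray under it, and finish still holding it there: it drops when let go, and it must not fall shut on the wet paint. Leave the jar and the tape roll where they stand.

Things in the scene. Friction and masses are not known exactly. Their poses are not given: they have to be found in the camera images.
- bauble_a: a white sheep-faced bauble: ball of 56 mm diameter cut to a flat foot (28 mm across) on which it stands, dark brown muzzle, with an upright round brass cap on top, 16 mm diameter, that shows from 51 to 72 mm above the foot and is the thing to grip from above. 40 to 85 g. Origin: centre of the foot; z up. Stands on the bench at the start. The two baubles are identical
- bauble_b: a white sheep-faced bauble: ball of 56 mm diameter cut to a flat foot (28 mm across) on which it stands, dark brown muzzle, with an upright round brass cap on top, 16 mm diameter, that shows from 51 to 72 mm above the foot and is the thing to grip from above. 40 to 85 g. Origin: centre of the foot; z up. Stands on the bench at the start. The two baubles are identical
- jig: the spatter jig, fixed to the bench: pale wooden block 190 (x) x 220 (y) x 30 mm high with two round open pockets, and two steel hinge posts up to 112 mm at its back (+x) corners carrying the guard. Origin: centre of the block's underside, midway between the pockets; its x axis points from the front of the jig to the hinge side, roughly away from the robot, y along the row of pockets, z up
- pocket_left (a point): centre of the floor of the +y pocket of the jig, 12 mm above the bench: 63 mm diameter, 18 mm deep (mouth 30 mm above the bench). A seated bauble's foot rests on this floor and its cap tops out 84 mm above the bench; the pockets are 100 mm apart. Axes as the jig's
- pocket_right (a point): centre of the floor of the -y pocket, same as the other
- guard (a joint): guard angle in rad: 0 = shut, level above the pockets, pointing to the jig's front (-x); 1.571 upright; 1.85 tipped back on its stop, where it comes to rest at the start. Free hinge: forward of upright it falls shut, behind upright it falls back. White plastic panel 180 mm wide, 5 mm thick, from 10 to 150 mm off the hinge line; 0.3 kg, under 3 N at the bar moves it
- guard_bar (a point): middle of the guard's round steel grip bar, 12 mm diameter, 152 mm long, parallel to the hinge (jig's y), in the panel's plane, 24 mm clear of the panel edge and held by thin side arms 140 mm apart, so fingers can straddle it from above; it may turn in the fingers. At guard angle a it lies at hinge + 180 mm x (-cos a along the jig's x, sin a up). The point's axes turn with the guard
- guard_hinge (a point): middle of the guard's hinge line: 85 mm behind (+x of) the jig's origin, 100 mm above the bench; the line runs along the jig's y. This point's axes turn with the guard
- jar: bystander: closed round paint jar, 52 mm diameter, 70 mm high, standing on the bench. Origin: centre of its underside
- tape: bystander: cardboard-coloured tape roll lying flat, 70 mm diameter, 24 mm high. Origin: centre of its underside
Things that resemble listed ones, but are neither listed nor needed, are in the scene too. Leave any blue or red look-alike of the bauble_b alone.

How it is judged:
On the way, in this order (a step that is already met when the one before it is completed fails the run):
1. one bauble stands seated in a pocket, let go, the guard still tipped back (((horizontal distance between bauble_a and pocket_left below 0.007 m and z of bauble_a in the frame of pocket_left between -0.004 and 0.004 m and angle between bauble_a's own z axis and vertical below 0.15 rad and contact force between the fingers and bauble_a below 0.05 N) or (horizontal distance between bauble_a and pocket_right below 0.007 m and z of bauble_a in the frame of pocket_right between -0.004 and 0.004 m and angle between bauble_a's own z axis and vertical below 0.15 rad and contact force between the fingers and bauble_a below 0.05 N) or (horizontal distance between bauble_b and pocket_left below 0.007 m and z of bauble_b in the frame of pocket_left between -0.004 and 0.004 m and angle between bauble_b's own z axis and vertical below 0.15 rad and contact force between the fingers and bauble_b below 0.05 N) or (horizontal distance between bauble_b and pocket_right below 0.007 m and z of bauble_b in the frame of pocket_right between -0.004 and 0.004 m and angle between bauble_b's own z axis and vertical below 0.15 rad and contact force between the fingers and bauble_b below 0.05 N)) and value of joint guard above 1.4 rad), for 0.2 s.
2. both baubles stand seated, one in each pocket, let go, the guard still tipped back ((((horizontal distance between bauble_a and pocket_left below 0.007 m and z of bauble_a in the frame of pocket_left between -0.004 and 0.004 m and angle between bauble_a's own z axis and vertical below 0.15 rad and contact force between the fingers and bauble_a below 0.05 N) and (horizontal distance between bauble_b and pocket_right below 0.007 m and z of bauble_b in the frame of pocket_right between -0.004 and 0.004 m and angle between bauble_b's own z axis and vertical below 0.15 rad and contact force between the fingers and bauble_b below 0.05 N)) or ((horizontal distance between bauble_a and pocket_right below 0.007 m and z of bauble_a in the frame of pocket_right between -0.004 and 0.004 m and angle between bauble_a's own z axis and vertical below 0.15 rad and contact force between the fingers and bauble_a below 0.05 N) and (horizontal distance between bauble_b and pocket_left below 0.007 m and z of bauble_b in the frame of pocket_left between -0.004 and 0.004 m and angle between bauble_b's own z axis and vertical below 0.15 rad and contact force between the fingers and bauble_b below 0.05 N))) and value of joint guard above 1.4 rad), for 0.2 s.
At the end, for the whole second after the job is handed in: A bauble upright (0.15 rad) on the floor of each pocket, within 7 mm of its centre and let go; the guard held by the fingers (over 0.2 N) at 60 degrees (1.047 +- 0.12 rad), slower than 0.05 rad/s; jar and tape not touching the jig ((((horizontal distance between bauble_a and pocket_left below 0.007 m and z of bauble_a in the frame of pocket_left between -0.004 and 0.004 m and angle between bauble_a's own z axis and vertical below 0.15 rad and contact force between the fingers and bauble_a below 0.05 N) and (horizontal distance between bauble_b and pocket_right below 0.007 m and z of bauble_b in the frame of pocket_right between -0.004 and 0.004 m and angle between bauble_b's own z axis and vertical below 0.15 rad and contact force between the fingers and bauble_b below 0.05 N)) or ((horizontal distance between bauble_a and pocket_right below 0.007 m and z of bauble_a in the frame of pocket_right between -0.004 and 0.004 m and angle between bauble_a's own z axis and vertical below 0.15 rad and contact force between the fingers and bauble_a below 0.05 N) and (horizontal distance between bauble_b and pocket_left below 0.007 m and z of bauble_b in the frame of pocket_left between -0.004 and 0.004 m and angle between bauble_b's own z axis and vertical below 0.15 rad and contact force between the fingers and bauble_b below 0.05 N))) and value of joint guard between 0.927 and 1.167 rad and velocity of joint guard between -0.05 and 0.05 rad/s and contact force between the fingers and jig above 0.2 N and contact force between each of jar, tape and jig below 0.05 N); the arm keeps its last pose, push and grip.
It fails at once if the guard falls (nearly) shut, below 0.3 rad (value of joint guard below 0.3 rad).
It fails at once if the jar is moved by more than 30 mm (distance of jar from where it was at the start of the episode above 0.03 m).
It fails at once if the tape roll is moved by more than 30 mm (distance of tape from where it was at the start of the episode above 0.03 m).
It also fails if it takes over 67 s, if anything falls off the work surface, if the arm or the gripper's body presses on something with over 40 N, if the wrist force passes 120 N, or if a joint passes its speed limit or range.

## Working session

There is one attempt and no reset: what is moved stays moved. The work goes in short steps, Python scripts to look and compute and a tool call to move; the robot and the scene stay as the last step left them, time stands still between calls to the robot, and variables do not carry over. Pictures are saved under pics/ and viewed, at most 10 in all, crops included, and the job is handed in when it is done.

Besides the shell and the picture viewer there is one more tool, called after "Call:" by a JSON object that holds its "api" and its "payload". play_rows: Moves the arm, as the interface text tells. Its arguments: {"type":"object","properties":{"rows":{"type":"array"},"squeeze":{"type":"number"}},"required":["rows"]}

```bash
ls; mkdir -p pics
cat > h.py <<'E'
import numpy as np, cv2
from cell import robot, optics
def shot(n):
    p,d=optics.read_camera(n); np.savez(f'/tmp/{n}.npz',p=p,d=d); return p,d
def load(n):
    f=np.load(f'/tmp/{n}.npz'); return f['p'],f['d']
def ray(n,u,v):
    m=optics.camera_model(n); R=np.array(m['rotation']).reshape(3,3)
    c=np.array([(u-m['cx'])/m['fx'],-(v-m['cy'])/m['fy'],-1.]); return np.array(m['origin']),R@c
def plane(n,u,v,z):
    o,r=ray(n,u,v); return o+r*(z-o[2])/r[2]
def cloud(n,d):
    m=optics.camera_model(n); R=np.array(m['rotation']).reshape(3,3)
    v,u=np.mgrid[:400,:640]; c=np.stack([(u-m['cx'])/m['fx'],-(v-m['cy'])/m['fy'],-np.ones(u.shape)],-1)*d[...,None]
    return c@R.T+np.array(m['origin'])
E
python3 - <<'E'
from h import *
for n in('scene','top'):
    p,d=shot(n); cv2.imwrite(f'pics/{n}0.png',p[...,::-1]); print(optics.camera_model(n))
E
```

```text
pics
{'fx': 483.35668049745465, 'fy': 483.35668049745465, 'cx': 321.909243514841, 'cy': 204.5488610464109, 'origin': array([ 0.91320024, -0.37990065,  1.0099641 ]), 'rotation': array([0.55234272, 0.00936555, 0.89960444])}
{'fx': 451.8540628470461, 'fy': 451.8540628470461, 'cx': 310.71976509711544, 'cy': 201.42619942537684, 'origin': array([ 0.39304214, -0.04027154,  1.28437672]), 'rotation': array([ 0.0747229 ,  0.00523245, -1.56302498])}
```

View pics/scene0.png

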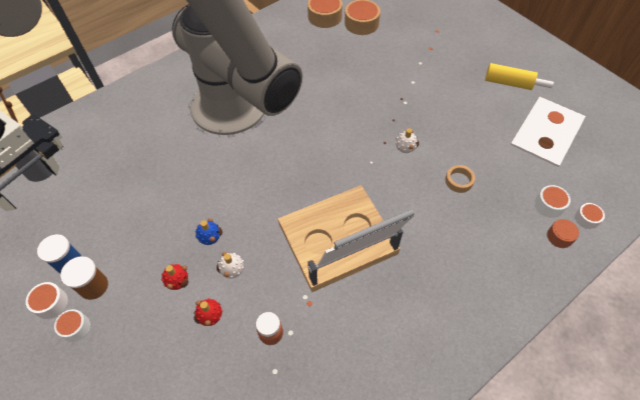

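View pics/top0.png

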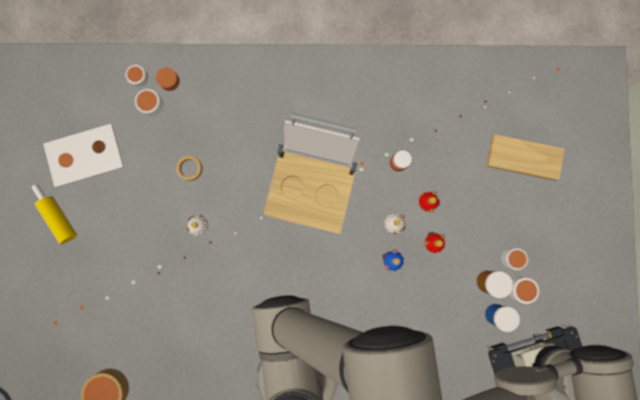

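Scene and top views: the white baubles are at top (197,225) and (394,224), or scene (407,140) and (231,264). The look-alikes are red at top (429,201) and (435,243), and blue at (393,261). The jig is around top (310,190), with the guard tipped back at (320,140). The jar is at (401,160) and the tape at (188,168).

```bash
sed -i "s/R=np.array(m\['rotation'\]).reshape(3,3)/R=Rot.from_euler('xyz',m['rotation']).as_matrix()/; 1a from scipy.spatial.transform import Rotation as Rot" h.py
cat >> h.py <<'E'
def tri(a,b):
    # a,b=(name,u,v)
    o1,r1=ray(*a);o2,r2=ray(*b); s=np.linalg.lstsq(np.c_[r1,-r2],o2-o1,rcond=None)[0]
    p,q=o1+r1*s[0],o2+r2*s[1]; return (p+q)/2,np.linalg.norm(p-q)
def caps(n,p,box,zc=0.072):
    x0,y0,x1,y1=box; hsv=cv2.cvtColor(p[y0:y1,x0:x1],cv2.COLOR_RGB2HSV)
    m=((hsv[...,0]>8)&(hsv[...,0]<28)&(hsv[...,1]>110)&(hsv[...,2]>120)).astype(np.uint8)
    k,l,s,c=cv2.connectedComponentsWithStats(m); i=1+np.argmax(s[1:,4]); return c[i]+[x0,y0],s[i]
E
python3 - <<'E'
from h import *
T,dt=load('top');S,ds=load('scene')
ct=cloud('top',dt);cs=cloud('scene',ds)
for nm,bt,bs in(('A',(180,208,215,242),(390,122,425,158)),('B',(377,207,412,240),(212,245,250,283))):
    u,s=caps('top',T,bt);w,s2=caps('scene',S,bs); print(nm,u,s,w,s2,plane('top',*u,.070),plane('scene',*w,.062),tri(('top',*u),('scene',*w)))
    for n,c,b in(('top',ct,bt),('scene',cs,bs)):
        q=c[b[1]:b[3],b[0]:b[2]].reshape(-1,3); q=q[(q[:,2]>.012)&(q[:,2]<.046)]
        r=least=None
        from scipy.optimize import least_squares
        # sphere centre z: R=28, foot r14 -> centre 24.2 mm
        f=least_squares(lambda x:np.linalg.norm(q-[x[0],x[1],.0242],axis=1)-.028,q[:,:2].mean(0),loss='soft_l1',f_scale=.002); print(n,'sphere',f.x,np.sqrt(2*f.cost/len(q)),len(q))
for n,c,p in(('top',ct,T),('scene',cs,S)):
    m=(abs(c[...,2]-.03)<.006)&(c[...,0]>.35)&(c[...,0]<.75)&(abs(c[...,1]-.0)<.2)
    hsv=cv2.cvtColor(p,cv2.COLOR_RGB2HSV); m&=(hsv[...,1]>60)&(hsv[...,0]<30)
    k,l,s,ce=cv2.connectedComponentsWithStats(m.astype(np.uint8)); i=1+np.argmax(s[1:,4]); q=c[l==i]
    print(n,s[i],cv2.minAreaRect(q[:,:2].astype(np.float32)*1000),np.median(q[:,2]))
cv2.imwrite('pics/crop1.png',np.hstack([cv2.resize(T[100:260,230:430,::-1],None,fx=2.4,fy=2.4,interpolation=2),cv2.resize(S[165:325,290:420,::-1],None,fx=2.4,fy=2.4,interpolation=2)]))
E
```

```text
A [194.         224.66666667] [12 15  5  4 18] [408.76 130.8 ] [16  6  6  7 25] [0.4189342  0.28008631 0.07      ] [0.41605566 0.28503518 0.062     ] (array([0.41907141, 0.28076483, 0.06789307]), np.float64(0.000299802569127381))
top sphere [0.41897787 0.28244316] 0.0016690488284503222 206
scene sphere [0.41884883 0.27961922] 0.0017951739558090035 262
B [396.89473684 222.42105263] [18 14  5  4 19] [226.46666667 256.13333333] [11  7  8  9 45] [ 0.42912173 -0.26486134  0.07      ] [ 0.42340264 -0.26626303  0.062     ] (array([ 0.42844471, -0.26606475,  0.0702467 ]), np.float64(0.00280394180901032))
top sphere [ 0.42872794 -0.26535729] 0.0016616787551669715 213
scene sphere [ 0.42802796 -0.26794125] 0.0015466571461488566 346
top [ 263  152   92   82 4306] ((514.7935791015625, -28.1761474609375), (220.24754333496094, 187.38284301757812), 76.67318725585938) 0.03062528117454555
scene [ 278  185  122  103 4694] ((515.7777099609375, -31.219985961914062), (221.5320281982422, 193.17282104492188), 76.57870483398438) 0.02990394662076057
```

View pics/crop1.png

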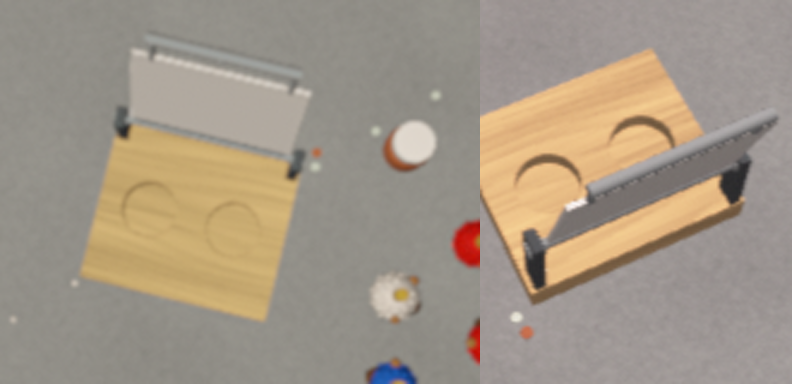

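The crop shows the white body, brass cap and brown muzzle of the right-hand bauble, clearly different from the blue and red ones. Both pockets are visible, at about crop (150,210) and (232,228). Next I refine the pockets and write a helper that gives shifts in tool axes.

```bash
cat >> h.py <<'E'
def go(pos,ydir=None,grip=None):
    "print shift (cm) and turn for TCP at pos, tool down, tool y along +-ydir (world xy)"
    s=robot.observe(); R=Rot.from_euler('xyz',s['tool_rot']).as_matrix(); t=R.T@(np.array(pos)-s['tool_pos'])*100
    w=np.zeros(3)
    if ydir is not None:
        y=np.array([*ydir,0.])/np.linalg.norm(ydir); best=[]
        for y_ in(y,-y):
            z=np.array([0,0,-1.]); Rg=np.c_[np.cross(y_,z),y_,z]; best.append(Rot.from_matrix(R.T@Rg).as_rotvec())
        best.sort(key=np.linalg.norm); print('alt turn',best[1].round(3)); w=best[0]
    print('t=%.1f'%s['time'],'tcp',np.round(s['tool_pos'],4),'q6 %.2f'%s['qpos'][5],'shift cm',t.round(2),'turn',w.round(3),'open',round(s['opening'],4),'grip',round(float(np.max(s['grip_force'])),1))
E
python3 - <<'E'
from h import *
T,dt=load('top');c=cloud('top',dt); S,ds=load('scene'); cs=cloud('scene',ds)
th=np.deg2rad(-13.37);X=np.array([np.cos(th),np.sin(th)]);Y=np.array([-X[1],X[0]])
o=np.array([.515,-.0295])
for n,cc in(('top',c),('scene',cs)):
  for s in(1,-1):
    pk=o+s*.05*Y; q=cc.reshape(-1,3); q=q[np.linalg.norm(q[:,:2]-pk,axis=1)<.045]; f=q[(q[:,2]<.017)&(q[:,2]>.004)]
    e=(f[:,:2]-pk)@np.c_[X,Y]
    print(n,'pocket',s,pk.round(4),len(f),'floor extents jig mm',(np.percentile(e,[1,99],axis=0)*1000).round(1).tolist(),f[:,2].mean())
# guard bar & jig block edge check
q=c.reshape(-1,3); b=q[(q[:,2]>.255)&(q[:,2]<.3)&(q[:,0]<.75)&(q[:,0]>.55)&(abs(q[:,1])<.2)]
e=(b[:,:2]-o)@np.c_[X,Y]; print('bar',len(b),np.median(e,axis=0),np.percentile(e,[2,98],axis=0),b[:,2].max(),np.median(b[:,2]), np.median(b,axis=0), cv2.fitLine(b[:,:2].astype(np.float32),cv2.DIST_HUBER,0,.01,.01).ravel())
w=q[(abs(q[:,2]-.03)<.005)]; e=(w[:,:2]-o)@np.c_[X,Y]; e=e[(abs(e[:,0])<.13)&(abs(e[:,1])<.14)]; print('block ext',np.percentile(e,[.5,99.5],axis=0))
s=robot.observe();print(s['tool_rot'],s['qpos'])
go([.4288,-.266,.15],Y); go([.419,.281,.15],Y)
E
```

```text
top pocket 1 [0.5266 0.0191] 350 floor extents jig mm [[-26.6, -27.5], [30.3, 30.3]] 0.012446555207734578
top pocket -1 [ 0.5034 -0.0781] 373 floor extents jig mm [[-27.2, -28.2], [30.8, 30.6]] 0.01219465355334919
scene pocket 1 [0.5266 0.0191] 331 floor extents jig mm [[-30.4, -26.8], [9.5, 29.1]] 0.012272581642171116
scene pocket -1 [ 0.5034 -0.0781] 451 floor extents jig mm [[-29.9, -28.3], [22.5, 28.4]] 0.012197567031530547
bar 382 [0.13402521 0.00135796] [[ 0.12803289 -0.07166915]
 [ 0.14095076  0.07380415]] 0.2845079538794476 0.27812254680642257 [ 0.64655299 -0.05860182  0.27812255] [ 0.22844675  0.9735564   0.6461177  -0.05920653]
block ext [[-0.09337074 -0.10770585]
 [ 0.09178504  0.11013753]]
[-3.14025692e+00 -2.23842292e-04  2.89787967e-01] [-1.42700705e+00  3.42639324e-01  1.52489625e+00  2.83659263e-05
  1.27541117e+00 -1.46007120e-01]
alt turn [-0.000e+00 -2.000e-03 -2.618e+00]
t=0.1 tcp [ 0.15   -0.5028  0.2431] q6 -0.15 shift cm [ 33.48 -14.71   9.34] turn [-0.001  0.     0.523] open 0.0915 grip 0.0
alt turn [-0.000e+00 -2.000e-03 -2.618e+00]
t=0.1 tcp [ 0.15   -0.5028  0.2431] q6 -0.15 shift cm [ 48.17 -67.41   9.41] turn [-0.001  0.     0.523] open 0.0915 grip 0.0
```

Call:
{"api": "play_rows", "payload": {"rows": [[8,-3.5,3,0,0,0.13,0.5],[12,-5.5,5,0,0,0.26,0.5],[16,-7.2,7,0,0,0.4,0.5],[20,-9,9,0,0,0.52,0.5],[25,-11,9.3,0,0,0.523,0.5],[29,-12.8,9.3,0,0,0.523,0.5],[32,-14.1,9.3,0,0,0.523,0.5],[33.5,-14.7,9.3,0,0,0.523,0.5],[33.5,-14.7,9.3,0,0,0.523,0.5],[33.5,-14.7,9.3,0,0,0.523,0.5],[33.5,-14.7,9.3,0,0,0.523,0.5]], "squeeze": 15}}

```text
time: 1.2
tool_pos: [0.4283, -0.267, 0.1505]
tool_rot: [3.142, 0.001, -0.234]
contact_force: [-0.1, -0.3, 0.3]
opening: 0.0458
grip_force: 0.0
```

Run:
```python
from h import *
Y=(.231,.973)
go([.4285,-.266,.071],Y)
p,d=shot('scene'); cv2.imwrite('pics/g1.png',cv2.resize(p[200:320,150:310,::-1],None,fx=4,fy=4,interpolation=2))
```

```text
alt turn [ 1.000e-03 -0.000e+00  3.141e+00]
t=1.2 tcp [ 0.4283 -0.267   0.1505] q6 1.10 shift cm [-0.   -0.1   7.95] turn [ 0.     0.001 -0.001] open 0.0458 grip 0.0
```

View pics/g1.png

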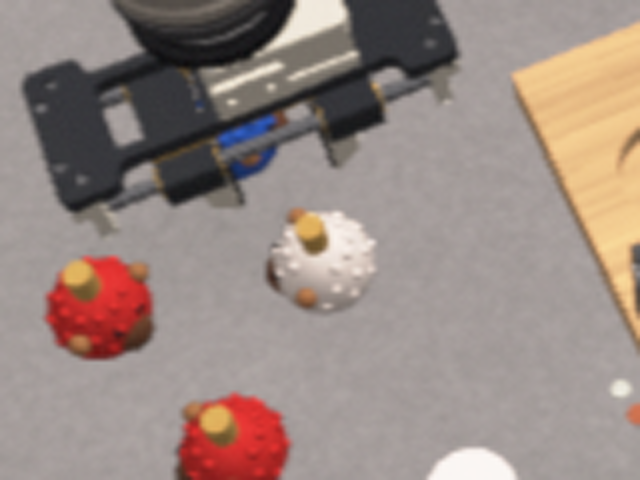

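The fingers sit squarely above the white bauble (cap at crop (311,232)), and the red ones are clear. I descend and close.

Call:
{"api": "play_rows", "payload": {"rows": [[0,-0.1,3,0,0,0,0.5],[0,-0.1,5,0,0,0,0.5],[0,-0.1,6.5,0,0,0,0.45],[0,-0.1,7.5,0,0,0,0.4],[0,-0.1,7.9,0,0,0,0.4],[0,-0.1,7.9,0,0,0,0.3],[0,-0.1,7.9,0,0,0,0.2],[0,-0.1,7.9,0,0,0,0.1],[0,-0.1,7.9,0,0,0,0],[0,-0.1,7.9,0,0,0,0],[0,-0.1,7.9,0,0,0,0],[0,-0.1,7.9,0,0,0,0],[0,-0.1,7.9,0,0,0,0]], "squeeze": 15}}

```text
time: 2.55
tool_pos: [0.4297, -0.2659, 0.0724]
tool_rot: [3.141, -0.001, -0.233]
contact_force: [-0.4, -0.0, 6.2]
opening: 0.0152
grip_force: 15.0
```

Run:
```python
from h import *
go([.5037,-.0775,.16]);go([.5037,-.0775,.0835])
```

```text
t=2.5 tcp [ 0.4297 -0.2659  0.0724] q6 1.10 shift cm [  2.86 -20.03  -8.77] turn [0. 0. 0.] open 0.0152 grip 15.0
t=2.5 tcp [ 0.4297 -0.2659  0.0724] q6 1.10 shift cm [  2.85 -20.04  -1.12] turn [0. 0. 0.] open 0.0152 grip 15.0
```

Call:
{"api": "play_rows", "payload": {"rows": [[0,0,-1,0,0,0,0],[0,0,-3,0,0,0,0],[0,0,-5,0,0,0,0],[0.1,-1,-6.5,0,0,0,0],[0.4,-3,-7,0,0,0,0],[0.8,-6,-7,0,0,0,0],[1.3,-9,-7,0,0,0,0],[1.7,-12,-7,0,0,0,0],[2.1,-15,-7,0,0,0,0],[2.5,-17.5,-7,0,0,0,0],[2.7,-19,-7,0,0,0,0],[2.85,-19.8,-7,0,0,0,0],[2.85,-20,-7,0,0,0,0],[2.85,-20,-7,0,0,0,0],[2.85,-20,-6.5,0,0,0,0],[2.85,-20,-5.5,0,0,0,0],[2.85,-20,-4.5,0,0,0,0],[2.85,-20,-4.5,0,0,0,0],[2.85,-20,-4.5,0,0,0,0]]}}

```text
time: 4.45
tool_pos: [0.503, -0.0777, 0.1161]
tool_rot: [3.142, 0.001, -0.234]
contact_force: [0.3, 0.3, -0.2]
opening: 0.0154
grip_force: 15.0
```

Run:
```python
from h import *
go([.5037,-.0775,.0845],(.231,.973))
p,d=shot('scene'); cv2.imwrite('pics/g2.png',cv2.resize(p[130:300,250:430,::-1],None,fx=3,fy=3,interpolation=2))
```

```text
alt turn [ 2.000e-03 -0.000e+00  3.141e+00]
t=4.5 tcp [ 0.503  -0.0777  0.1161] q6 1.50 shift cm [ 0.07 -0.04  3.16] turn [ 0.     0.001 -0.   ] open 0.0154 grip 15.0
```

View pics/g2.png

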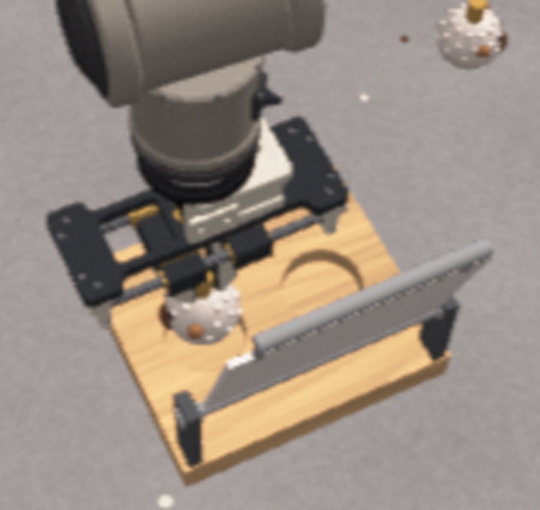

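The bauble hangs upright over the right pocket (crop (203,310)), clear of the guard, so I lower and release it.

Call:
{"api": "play_rows", "payload": {"rows": [[0.07,-0.04,0.5,0,0,0,0],[0.07,-0.04,1,0,0,0,0],[0.07,-0.04,1.5,0,0,0,0],[0.07,-0.04,2,0,0,0,0],[0.07,-0.04,2.4,0,0,0,0],[0.07,-0.04,2.8,0,0,0,0],[0.07,-0.04,3.1,0,0,0,0],[0.07,-0.04,3.2,0,0,0,0],[0.07,-0.04,3.2,0,0,0,0]]}}

```text
time: 5.4
tool_pos: [0.5041, -0.0773, 0.0847]
tool_rot: [3.142, -0.0, -0.233]
contact_force: [-0.4, -0.4, -0.3]
opening: 0.0154
grip_force: 15.0
```

Call:
{"api": "play_rows", "payload": {"rows": [[0,0,0.03,0,0,0,0.25],[0,0,0.03,0,0,0,0.4],[0,0,0.03,0,0,0,0.5],[0,0,-0.3,0,0,0,0.5],[0,0,-1.5,0,0,0,0.5],[0,0,-3.5,0,0,0,0.5],[0,0,-6,0,0,0,0.5],[0,0,-8,0,0,0,0.5],[-1,4,-8.5,0,0,0,0.5],[-4,8,-8.5,0,0,0,0.5],[-8,8,-8.5,0,0,0,0.5],[-10,8,-8.5,0,0,0,0.5],[-10,8,-8.5,0,0,0,0.5]]}}

```text
time: 6.7
tool_pos: [0.3862, -0.1316, 0.1706]
tool_rot: [3.142, 0.0, -0.234]
contact_force: [0.2, 0.5, -0.0]
opening: 0.0459
grip_force: 0.0
```

Run:
```python
from h import *
T,d=shot('top'); c=cloud('top',d); S,ds=shot('scene'); cs=cloud('scene',ds)
pk=np.array([.5037,-.0775])
for n,cc in(('top',c),('scene',cs)):
    q=cc.reshape(-1,3); q=q[np.linalg.norm(q[:,:2]-pk,axis=1)<.035]; print(n,'zmax',np.percentile(q[:,2],[90,98,99.5]))
    k=q[q[:,2]>.066]; print(k.mean(0),len(k))
go([.419,.281,.15],(.231,.973))
cv2.imwrite('pics/g3.png',np.hstack([cv2.resize(a[:,:,::-1],(500,400),interpolation=2) for a in(T[130:290,230:430],)]+[cv2.resize(S[165:325,260:420,::-1],(300,300))]*0))
```

```text
top zmax [0.0632035  0.08533351 0.08784181]
[ 0.50223057 -0.0757932   0.08168188] 32
scene zmax [0.06378756 0.08451498 0.08721469]
[ 0.50515235 -0.08085727  0.07983212] 59
alt turn [-4.000e-03 -1.000e-03  3.141e+00]
t=6.8 tcp [ 0.3892 -0.1325  0.1708] q6 1.29 shift cm [ -6.67 -40.92   2.03] turn [ 0.001 -0.003 -0.   ] open 0.0457 grip 0.0
```

View pics/g3.png

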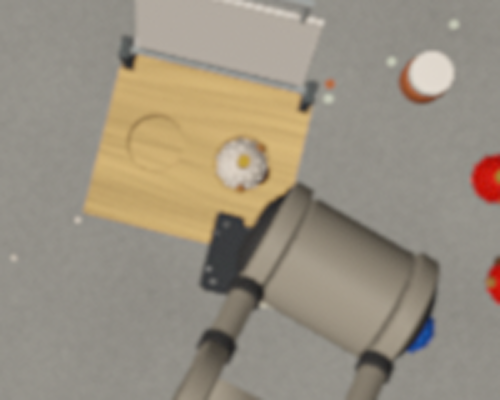

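The first bauble stands upright in the right pocket (crop (242,162), cap top about 85 mm). The left pocket is free at (155,142). Next is bauble A.

Call:
{"api": "play_rows", "payload": {"rows": [[-0.3,-3,0,0,0,0,0.5],[-1,-7,0,0,0,0,0.5],[-1.8,-11.5,0,0,0,0,0.5],[-2.6,-16,0,0,0,0,0.5],[-3.4,-20.5,0,0,0,0,0.5],[-4.2,-25,0,0,0,0,0.5],[-4.9,-29.5,0,0,0,0,0.5],[-5.7,-34,0,0,0,0,0.5],[-6.3,-38,1,0,0,0,0.5],[-6.7,-40.4,2,0,0,0,0.5],[-6.7,-40.9,2,0,0,0,0.5],[-6.7,-40.9,2,0,0,0,0.5],[-6.7,-40.9,2,0,0,0,0.5],[-6.7,-40.9,2,0,0,0,0.5]]}}

```text
time: 8.2
tool_pos: [0.418, 0.2805, 0.1502]
tool_rot: [-3.141, -0.001, -0.235]
contact_force: [0.5, 0.5, -0.4]
opening: 0.0457
grip_force: 0.0
```

Run:
```python
from h import *
go([.419,.281,.0722],(.231,.973))
S,ds=shot('scene'); cs=cloud('scene',ds); b=(390,122,425,158)
u,s=caps('scene',S,b); print(u,s,plane('scene',*u,.064))
```

```text
alt turn [-1.00e-03  0.00e+00  3.14e+00]
t=8.2 tcp [0.418  0.2805 0.1502] q6 2.24 shift cm [ 0.08 -0.07  7.8 ] turn [-0.    -0.001 -0.001] open 0.0457 grip 0.0
[408.76 130.8 ] [16  6  6  7 25] [0.41710452 0.28363231 0.064     ]
```

Call:
{"api": "play_rows", "payload": {"rows": [[0.05,-0.07,3,0,0,0,0.5],[0.05,-0.1,5,0,0,0,0.5],[0.05,-0.1,6.5,0,0,0,0.45],[0.05,-0.1,7.5,0,0,0,0.4],[0.05,-0.1,7.8,0,0,0,0.4],[0.05,-0.1,7.8,0,0,0,0.3],[0.05,-0.1,7.8,0,0,0,0.2],[0.05,-0.1,7.8,0,0,0,0.1],[0.05,-0.1,7.8,0,0,0,0],[0.05,-0.1,7.8,0,0,0,0],[0.05,-0.1,7.8,0,0,0,0],[0.05,-0.1,7.8,0,0,0,0],[0.05,-0.1,7.8,0,0,0,0]], "squeeze": 15}}

```text
time: 9.55
tool_pos: [0.4187, 0.2824, 0.0722]
tool_rot: [-3.141, -0.001, -0.233]
contact_force: [-0.3, -0.2, 5.7]
opening: 0.0154
grip_force: 15.0
```

Run:
```python
from h import *
go([.527,.020,.0845])
```

```text
t=9.6 tcp [0.4187 0.2824 0.0722] q6 2.25 shift cm [16.6  23.03 -1.22] turn [0. 0. 0.] open 0.0154 grip 15.0
```

Call:
{"api": "play_rows", "payload": {"rows": [[0,0,-1,0,0,0,0],[0,0,-3,0,0,0,0],[0,0,-5,0,0,0,0],[0.4,0.6,-6.5,0,0,0,0],[1.8,2.5,-7,0,0,0,0],[3.6,5,-7,0,0,0,0],[5.8,8,-7,0,0,0,0],[8,11,-7,0,0,0,0],[10.2,14,-7,0,0,0,0],[12.4,17,-7,0,0,0,0],[14.2,19.5,-7,0,0,0,0],[15.5,21.5,-7,0,0,0,0],[16.3,22.6,-7,0,0,0,0],[16.6,23,-7,0,0,0,0],[16.6,23,-7,0,0,0,0],[16.6,23,-6,0,0,0,0],[16.6,23,-5,0,0,0,0],[16.6,23,-4.5,0,0,0,0],[16.6,23,-4.5,0,0,0,0]]}}

```text
time: 11.45
tool_pos: [0.5257, 0.0207, 0.1154]
tool_rot: [3.141, 0.003, -0.232]
contact_force: [0.4, -0.1, -1.7]
opening: 0.0149
grip_force: 15.0
```

Run:
```python
from h import *
go([.527,.020,.0844],(.231,.973))
```

```text
alt turn [-4.000e-03  1.000e-03 -3.141e+00]
t=11.4 tcp [0.5257 0.0207 0.1154] q6 1.70 shift cm [0.15 0.04 3.1 ] turn [0.    0.003 0.001] open 0.0149 grip 15.0
```

Call:
{"api": "play_rows", "payload": {"rows": [[0.1,0.04,0.5,0,0,0,0],[0.1,0.04,1,0,0,0,0],[0.1,0.04,1.5,0,0,0,0],[0.1,0.04,2,0,0,0,0],[0.1,0.04,2.4,0,0,0,0],[0.1,0.04,2.8,0,0,0,0],[0.1,0.04,3.05,0,0,0,0],[0.1,0.04,3.1,0,0,0,0],[0.1,0.04,3.1,0,0,0,0]]}}

```text
time: 12.35
tool_pos: [0.5276, 0.0194, 0.0857]
tool_rot: [3.141, -0.0, -0.233]
contact_force: [-0.3, -0.1, 0.2]
opening: 0.0156
grip_force: 15.0
```

Call:
{"api": "play_rows", "payload": {"rows": [[0,0,0.05,0,0,0,0],[0,0,0.08,0,0,0,0],[0,0,0.08,0,0,0,0.25],[0,0,0.08,0,0,0,0.4],[0,0,0.08,0,0,0,0.5],[0,0,-0.3,0,0,0,0.5],[0,0,-1.5,0,0,0,0.5],[0,0,-3.5,0,0,0,0.5],[0,0,-6,0,0,0,0.5],[0,0,-8,0,0,0,0.5],[-4,0,-9.5,0,0,0,0.5],[-8,0,-12,0,0,0,0.5],[-11,0,-15,0,0,0,0.5],[-13,0,-18,0,0,0,0.5],[-13,0,-20,0,0,0,0.5],[-13,0,-20,0,0,0,0.5]]}}

```text
time: 13.95
tool_pos: [0.4019, 0.0496, 0.2895]
tool_rot: [-3.14, -0.008, -0.233]
contact_force: [0.7, 0.1, 0.0]
opening: 0.0457
grip_force: 0.0
```

Run:
```python
from h import *
T,d=shot('top'); c=cloud('top',d); S,ds=shot('scene'); cs=cloud('scene',ds)
for pk in([.5037,-.0775],[.527,.02]):
  for n,cc in(('top',c),('scene',cs)):
    q=cc.reshape(-1,3); q=q[np.linalg.norm(q[:,:2]-pk,axis=1)<.035]; k=q[q[:,2]>.066]; print(n,np.percentile(q[:,2],[98,99.5]),k.mean(0),len(k))
o=np.array([.5155,-.029]);th=-.2333;X=np.array([np.cos(th),np.sin(th)])
h=o+.085*X
for a in(1.85,1.45,1.047): print(a,'bar',h-.18*np.cos(a)*X,.1+.18*np.sin(a))
print(robot.observe()['qpos'])
go([*(o+.1346*X),.34],X)
cv2.imwrite('pics/g4.png',cv2.resize(S[130:300,250:430,::-1],None,fx=3,fy=3,interpolation=2))
```

```text
top [0.08464963 0.08662503] [ 0.50190828 -0.07652145  0.08017851] 33
scene [0.0845064  0.08608605] [ 0.50534933 -0.0808235   0.0798474 ] 61
top [0.08518494 0.08633593] [0.52779192 0.01940379 0.0814926 ] 34
scene [0.08465739 0.08602452] [0.52951349 0.01454747 0.07915452] 60
1.85 bar [ 0.6464596  -0.06011953] 0.27302953653555395
1.45 bar [ 0.57709437 -0.04363648] 0.27868833838676593
1.047 bar [ 0.5106055  -0.02783693] 0.2558667900318081
[-6.73030576e-02  8.00073167e-02  1.74408536e+00 -1.09250515e-04
  1.31584868e+00  1.73669336e+00]
alt turn [-1.000e-03 -1.000e-03  1.571e+00]
t=14.1 tcp [0.401  0.0495 0.2863] q6 1.74 shift cm [26.42  4.99 -5.33] turn [ 1.000e-03 -1.000e-03 -1.571e+00] open 0.0459 grip 0.0
```

View pics/g4.png

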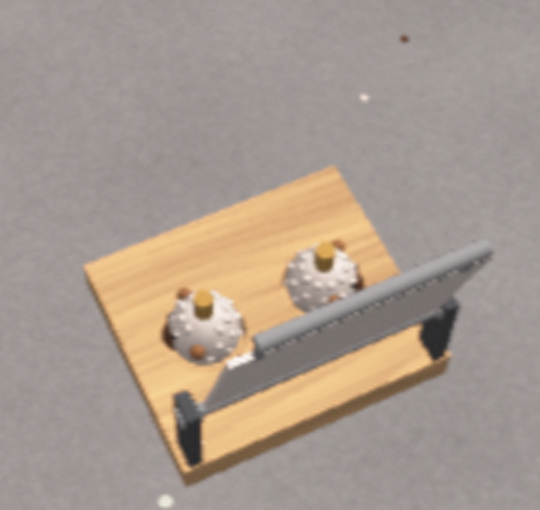

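Both baubles stand upright (crop (205,325) and (322,278)) and the guard is still tipped back, with its bar where I computed. Now I rise, turn 90° and go above the bar.

Call:
{"api": "play_rows", "payload": {"rows": [[0,0,-2,0,0,-0.14,0.5],[0,0,-4,0,0,-0.28,0.5],[0,0,-5.3,0,0,-0.42,0.5],[1,0,-5.5,0,0,-0.56,0.5],[3,0.5,-5.5,0,0,-0.7,0.5],[6,1,-5.5,0,0,-0.84,0.5],[9,1.6,-5.5,0,0,-0.98,0.5],[12,2.2,-5.5,0,0,-1.12,0.5],[15,2.8,-5.5,0,0,-1.26,0.5],[18,3.4,-5.5,0,0,-1.4,0.5],[21,4,-5.5,0,0,-1.5,0.5],[24,4.6,-5.5,0,0,-1.571,0.6],[26,5,-5.5,0,0,-1.571,0.6],[26.4,5,-5.5,0,0,-1.571,0.6],[26.4,5,-5.5,0,0,-1.571,0.6],[26.4,5,-5.5,0,0,-1.571,0.6],[26.4,5,-5.5,0,0,-1.571,0.6]]}}

```text
time: 15.75
tool_pos: [0.6457, -0.0595, 0.3411]
tool_rot: [3.142, 0.0, 1.338]
contact_force: [-0.1, 0.4, 0.7]
opening: 0.0552
grip_force: 0.0
```

Run:
```python
from h import *
o=np.array([.5155,-.029]);th=-.2333;X=np.array([np.cos(th),np.sin(th)])
go([*(o+.1346*X),.277],X); print(Rot.from_euler('xyz',robot.observe()['tool_rot']).as_matrix()[:,1].round(3))
S,ds=shot('scene'); cv2.imwrite('pics/g5.png',cv2.resize(S[100:300,230:450,::-1],None,fx=3,fy=3,interpolation=2))
```

```text
alt turn [-0.     0.    -3.141]
t=15.8 tcp [ 0.6457 -0.0595  0.3411] q6 0.02 shift cm [-0.04  0.09  6.41] turn [0.    0.    0.001] open 0.0552 grip 0.0
[ 0.973 -0.23   0.   ]
```

View pics/g5.png

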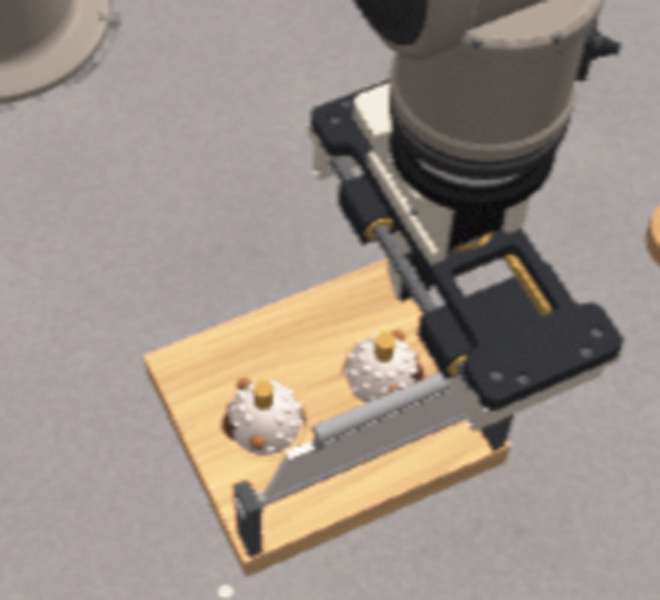

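The fingers are above the bar with their closing line along the jig's x axis, so I descend and close.

Call:
{"api": "play_rows", "payload": {"rows": [[0,0.05,1.5,0,0,0,0.6],[0,0.1,3,0,0,0,0.6],[0,0.1,4.5,0,0,0,0.6],[0,0.1,5.7,0,0,0,0.6],[0,0.1,6.4,0,0,0,0.6],[0,0.1,6.4,0,0,0,0.5],[0,0.1,6.4,0,0,0,0.4],[0,0.1,6.4,0,0,0,0.3],[0,0.1,6.4,0,0,0,0.2],[0,0.1,6.4,0,0,0,0.1],[0,0.1,6.4,0,0,0,0],[0,0.1,6.4,0,0,0,0],[0,0.1,6.4,0,0,0,0],[0,0.1,6.4,0,0,0,0]], "squeeze": 20}}

```text
time: 17.2
tool_pos: [0.6475, -0.0604, 0.277]
tool_rot: [3.141, 0.0, 1.338]
contact_force: [1.6, -0.4, 1.3]
opening: 0.0111
grip_force: 20.0
```

Run:
```python
from h import *
for a in np.linspace(1.85,1.047,15): print([round(v,2) for v in(-18*(np.cos(a)-np.cos(1.85)),-18*(np.sin(a)-np.sin(1.85)))],end=' ')
```

```text
[np.float64(-0.0), np.float64(-0.0)] [np.float64(-1.0), np.float64(-0.26)] [np.float64(-2.01), np.float64(-0.45)] [np.float64(-3.04), np.float64(-0.59)] [np.float64(-4.07), np.float64(-0.67)] [np.float64(-5.1), np.float64(-0.7)] [np.float64(-6.13), np.float64(-0.66)] [np.float64(-7.16), np.float64(-0.56)] [np.float64(-8.18), np.float64(-0.41)] [np.float64(-9.19), np.float64(-0.19)] [np.float64(-10.18), np.float64(0.08)] [np.float64(-11.16), np.float64(0.4)] [np.float64(-12.12), np.float64(0.79)] [np.float64(-13.06), np.float64(1.23)] [np.float64(-13.96), np.float64(1.72)]
```

Call:
{"api": "play_rows", "payload": {"rows": [[0,-0.4,-0.11,0,0,0,0],[0,-1,-0.26,0,0,0,0],[0,-2,-0.45,0,0,0,0],[0,-3,-0.59,0,0,0,0],[0,-4.1,-0.67,0,0,0,0],[0,-5.1,-0.7,0,0,0,0],[0,-6.1,-0.66,0,0,0,0],[0,-7.2,-0.56,0,0,0,0],[0,-8.2,-0.41,0,0,0,0],[0,-9.2,-0.19,0,0,0,0],[0,-10.2,0.08,0,0,0,0],[0,-11.2,0.4,0,0,0,0],[0,-12.1,0.79,0,0,0,0],[0,-13,1.2,0,0,0,0],[0,-13.6,1.5,0,0,0,0],[0,-13.9,1.68,0,0,0,0],[0,-14,1.72,0,0,0,0],[0,-14,1.72,0,0,0,0],[0,-14,1.72,0,0,0,0],[0,-14,1.72,0,0,0,0]]}}

```text
time: 19.2
tool_pos: [0.5112, -0.0277, 0.2599]
tool_rot: [3.141, -0.001, 1.338]
contact_force: [-2.0, 4.0, 4.6]
opening: 0.0114
grip_force: 20.0
```

Run:
```python
from h import *
o=np.array([.5155,-.029]);th=-.2333;X=np.array([np.cos(th),np.sin(th)]);Y=np.array([-X[1],X[0]])
s=robot.observe();p=s['tool_pos'];e=(p[:2]-o)@X;print('jig x',e,'z',p[2],'angle',np.arctan2(p[2]-.004-.1,.085-e),s['contact_force'],s['opening'],s['grip_force'])
for n in('top','scene'):
    P,d=shot(n);c=cloud(n,d).reshape(-1,3);J=np.c_[(c[:,:2]-o)@np.c_[X,Y],c[:,2]]
    k=J[(J[:,2]>.12)&(J[:,2]<.24)&(abs(J[:,1])<.09)&(J[:,0]>-.02)&(J[:,0]<.13)]
    a=np.arctan2(k[:,2]-.1,.085-k[:,0]);print(n,len(k),np.percentile(a,[10,50,90]))
    if n=='scene': cv2.imwrite('pics/g6.png',cv2.resize(P[100:300,230:450,::-1],None,fx=3,fy=3,interpolation=2))
```

```text
jig x -0.004474067491272027 z 0.25987283732754707 angle 1.049699137614736 [-1.97503579  3.98683025  4.62796635] 0.011384905709001702 20.000317990779877
top 56 [1.03848964 1.05862456 1.10003684]
scene 4204 [1.04742796 1.07102656 1.13318196]
```

View pics/g6.png

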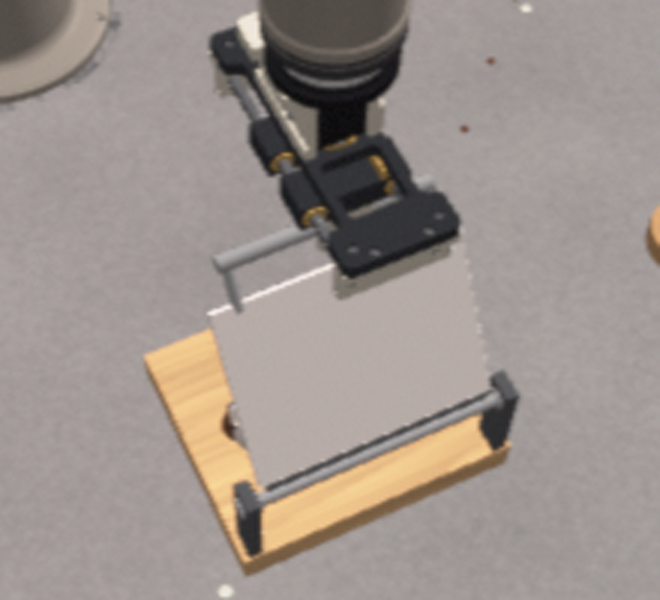

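The bar is held in the fingers at about 1.05–1.07 rad. The baubles were not touched and everything is still, so I hand in.

```bash
python3 -c "
from h import *
print(robot.hand_in())"
```

```text
the job is handed in; nothing more can be done
None
```

I handed the job in at about 19 s of the 67 s allowed: both sheep baubles are seated upright and released, one per pocket, and the gripper is holding the guard by its bar at about 60° (measured 1.05–1.07 rad); the hand-in returned no verdict.

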